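# Turn the welding-spares carousel to the copper tips

### The job

Two round spares carousels stand on the welding bench. Turn the cover of the orange one by its black knob until its opening lies squarely over the compartment of copper contact tips, the one with the green tab on the rim, with none of the neighbouring compartments showing. Leave the blue carousel's cover as it is.

Things in the scene. Friction and masses are not known exactly. Their poses are not given: they have to be found in the camera images.
- orange: Orange round carousel, fixed, any yaw: tub 210 mm across, 36 mm high, with an aluminium cover 168 mm across, its top 66 mm above the bench. Origin on the bench, on the cover's vertical turning axis. Five 72 degree compartments; +x points along the middle of the wanted one (copper tips, green tab and floor). Counter-clockwise from above follow white, yellow, black, red. Tabs show outside the cover.
- orange_opening (a point): Middle of the single opening in the orange carousel's cover, 55 mm from the axis, 66 mm above the bench. The opening is a wedge 48 degrees wide, cut out to the cover's edge. The cover turns either way without a stop within a full turn, against even friction of about 0.12 N m (2 to 3 N at the knob), and stays where it is left.
- orange_knob (a point): Centre of the top (106 mm above the bench) of the black knob on the orange carousel's cover: an upright plain round post, 18 mm in diameter, 40 mm tall, fixed to the cover 58 mm from the axis, exactly 180 degrees round from the opening. Being round, it can be led round the axis by fingers that keep their own direction.
- blue_opening (a point): Middle of the opening in the cover of the blue carousel, a bystander alike in all but its blue tub and its contents (it too has a green tab): 55 mm from that cover's axis, 66 mm above the bench. Its cover is to stay as it is.

How it is judged:
By the outcome, as a careful person would: the job done as asked, in the order asked, and still so for the second after the job is handed in, with the robot touching nothing.
It also fails if it takes over 48 s, if anything falls off the work surface, if the arm or the gripper's body presses on something with over 40 N, if the wrist force passes 120 N, or if a joint passes its speed limit or range.

### The arm

A 6-joint arm with a two-finger parallel gripper is mounted at the origin on the work surface. World frame = base frame: x ahead of the robot, y to its left, z up, the work surface at z = 0. Lengths are in m, angles in rad, forces in N, time in s.
With the tool pointing down it reaches from about 0.35 to 0.875 m from the base axis. Payload 4.2 kg.
Tool frame: the origin (TCP) lies between the finger pads; the fingertips stand 25 mm ahead of it and the grasp point (between the pads) lies 6 mm ahead of it; z points along the fingers, y is the line along which they close (so a half turn about z gives the same grasp; the last joint's range is limited). The gripper opens to 87 mm and grips with 3 to 60 N. Pads are 19 mm wide; open, the fingers measure 117 mm over their backs; the gripper's body (75 mm by 190 mm) begins 51 mm behind the grasp point.
Start: joints at [-1.023, 0.385, 0.008, 0, -1.194, -0.259], TCP at [0.178, -0.599, 0.248] pointing down, gripper open.
Joint ranges: [-3.14, 3.14], [-1.21, 2.06], [-1.07, 1.41], [-3.16, 2.05], [-2.99, -0.16], [-3.1, 3.1]. Speed limits (rad/s): [2.79, 2.79, 3.14, 3.14, 3.14, 3.14].

### API

Orientations are given as a unit quaternion [x, y, z, w].
In Python, from plant import get_obs, get_image, get_calibration, job_done gives the robot as it stands.
- The arm moves only by the shell command python3 -m inch 'ROWS' [FORCE]. ROWS is JSON, a list of rows, each a list of 3 entries, a list of its own where there are three numbers: the shift along the tool's x, y, z in cm, then the turn about the tool's z in rad, then the opening, from -1 (shut) to 1 (fully open). A call has 1 to 8 rows; each row shifts and turns the commanded pose from where the row before left it, along the tool's axes as they then stand; what a row does not reach is not made up. A row lasts 1/8 s, in which the tool goes at most 62.5 mm and 10.7 degrees, less where a joint would pass 70% of its speed; a pose out of reach is approached as far as the arm can. A call is refused whole if a number of a shift passes 6.25 or a number of a turn 0.188, either way. A call with a gripper value outside its range is refused whole. The fingers move at their own pace and stop on an object; FORCE is the grip in N (left out, the last holds). Time passes only in rows, so rows that do not move let the fingers close. It gives the time, the measured TCP pose, the force, the opening and the grip force at its end, in the units of the state.
- get_obs(): the state, without advancing time (a new reading comes with each control period).
- get_image(name): name is "side" or "top" or "wrist"; returns (picture, depth): 384x512x3 uint8, blue, green, red; 384x512 float32, m along the optical axis (not along the pixel's ray), 0 where there is no reading.
- get_calibration(name): a dict with "vfov" (degrees; the focal length in pixels is half the picture's height over the tangent of half this angle, whatever the lens; pixels are square), "cx", "cy" (the principal point, pixels), "camera_from_world" (4x4, takes a point from world to camera coordinates). Camera axes: x right, y down, z forward; pixel columns grow to the right and rows downward; lengths in m; the calibration is good to about 2 mm. A picture is of the moment at which its call begins: read the wrist's pose just before it. get_calibration takes no time and is no camera call; for the wrist camera it gives the pose at the moment of the call.
- job_done(): hands the job in; it is judged then, once.
The state is a dict: "clock": time; "joint_positions": joint angles; "joint_velocities": joint speeds; "joint_torque": joint torques, N m; "ee_pos": TCP position; "tool_rot": TCP orientation; "wrist_force": force on the tool from outside, world axes, zero at the start; "moment": the same for the moment, N m; "width": finger opening in m; "grasp_force": force on a finger pad.
Only numpy, scipy, OpenCV 4.12 (cv2) and the standard library are available. Lean on these libraries where they do the work, as an engineer would, in place of code of your own. Each camera call takes 0.05 s, during which the arm holds its last target. There are 200 camera calls.

## Working session

There is one attempt and no reset: what is moved stays moved. The work goes in short steps, Python scripts to look and compute and a shell command to move; the robot and the scene stay as the last step left them, time stands still between calls to the robot, and variables do not carry over. Pictures are saved under pics/ and viewed, at most 10 in all, crops included, and the job is handed in when it is done.

```bash
mkdir -p pics; ls; python3 - <<'E'
from plant import *
import cv2,numpy as np
o=get_obs();print(o)
for n in("top","side"):
    im,d=get_image(n);cv2.imwrite(f"pics/{n}0.png",im);np.save(f"pics/{n}0.npy",d);print(get_calibration(n))
E
```

```text
pics
{'clock': 0.0, 'joint_positions': array([-1.02341279e+00,  3.85537080e-01,  6.63403220e-03, -5.21000870e-04,
       -1.19398858e+00, -2.58607906e-01]), 'joint_velocities': array([ 0.00052146,  0.00030283,  0.00171611,  0.00119429, -0.00080101,
       -0.00086454]), 'joint_torque': array([ 9.14977009e-04, -3.90662849e+01,  1.87401831e+01,  4.21977773e+00,
        1.09707413e-02, -2.01717089e-04]), 'ee_pos': array([ 0.17786152, -0.59858729,  0.24647124]), 'tool_rot': array([-1.43791452e-01,  9.89607428e-01,  1.05868013e-03, -1.88136088e-04]), 'wrist_force': array([-0.14116842, -0.09240147,  0.20515991]), 'moment': array([-0.02896628, -0.00353788, -0.03231206]), 'grasp_force': 0.0, 'width': 0.0868094813069524}
{'vfov': 47.44430892168205, 'cx': 262.42558422865204, 'cy': 194.73679304614234, 'camera_from_world': array([[ 0.00807772, -0.99942797, -0.03284033,  0.00187115],
       [-0.99509757, -0.00479685, -0.09878165,  0.55109753],
       [ 0.09856761,  0.03347726, -0.99456709,  0.85400152],
       [ 0.        ,  0.        ,  0.        ,  1.        ]])}
{'vfov': 48.48578925772639, 'cx': 247.57392847411967, 'cy': 197.47477202382748, 'camera_from_world': array([[-0.76062468, -0.64877015, -0.0233962 ,  0.4213057 ],
       [-0.35687669,  0.44796742, -0.81973424,  0.26357837],
       [ 0.54229985, -0.61516053, -0.57226602,  0.70116694],
       [ 0.        ,  0.        ,  0.        ,  1.        ]])}
```

View pics/top0.png

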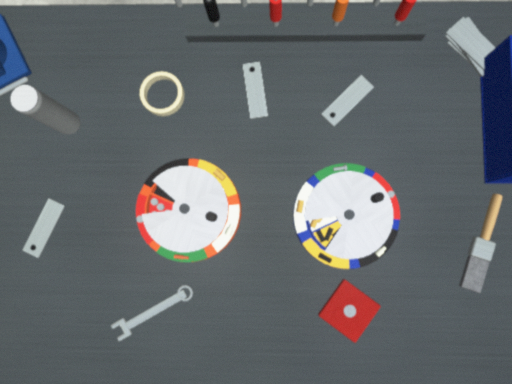

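View pics/side0.png

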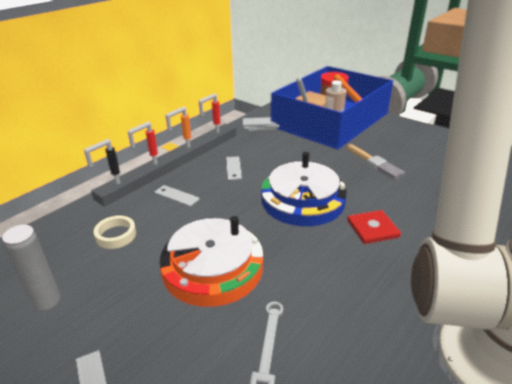

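```bash
cat > h.py <<'E'
import numpy as np,cv2
from plant import *
def K(c):
    f=192/np.tan(np.radians(c["vfov"])/2);return np.array([[f,0,c["cx"]],[0,f,c["cy"]],[0,0,1]])
def H(c,z): # world xy1 at plane z -> pixel
    T=c["camera_from_world"];return K(c)@np.c_[T[:3,0],T[:3,1],T[:3,2]*z+T[:3,3]]
def ortho(im,c,z,x0,y0,half=.125,n=400):
    s=2*half/n # out px (u,v): y=y0+half-u*s ; x=x0+half-v*s
    A=np.array([[0,-s,x0+half],[-s,0,y0+half],[0,0,1]])
    return cv2.warpPerspective(im,H(c,z)@A,(n,n),flags=cv2.INTER_CUBIC|cv2.WARP_INVERSE_MAP)
def back(c,z,u,v):
    p=np.linalg.inv(H(c,z))@[u,v,1];return p[:2]/p[2]
E
python3 - <<'E'
from h import *
c=get_calibration("top");im=cv2.imread("pics/top0.png")
p=back(c,.066,184.5,208.5);print(p, back(c,.106,211,216))
a=ortho(im,c,.036,*p);b=ortho(im,c,.066,*p)
cv2.imwrite("pics/o0.png",np.hstack([a,b]))
E
```

```text
[0.5197741  0.15465415] [0.50362794 0.0968438 ]
```

View pics/o0.png

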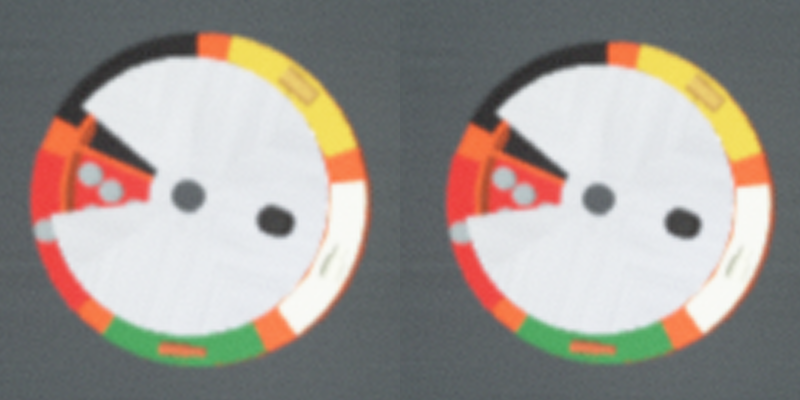

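The top view shows the orange carousel at about (187,210) with its opening facing left, the green tab at the bottom and the knob at (211,216). The rectified crop has the rim centred at about (199.5,199.5), so the axis is about (0.520, 0.155). The cover needs about 100° CCW. I'll refine the angles with code.

```bash
cat >> h.py <<'E'
def angles(im,c,p=(.5198,.1547)):
    t=np.arange(-180,180,.5);r=np.radians(t)
    def samp(z,R):
        q=H(c,z)@np.array([p[0]+R*np.cos(r),p[1]+R*np.sin(r),np.ones_like(r)]);q=(q/q[2]).astype(np.float32)
        return cv2.remap(im,q[0][None],q[1][None],cv2.INTER_LINEAR)[0].astype(int)
    g=[];
    for R in(.096,.099,.102):
        s=samp(.036,R);g.append((s[:,1]>s[:,2]+25)&(s[:,1]>s[:,0]+15))
    o=[]
    for R in(.045,.055,.065):
        s=samp(.066,R);o.append((s.min(1)<150))
    def runs(m):
        e=np.flatnonzero(np.diff(np.r_[0,m,0].astype(int)));return [(t[a],t[b-1]) for a,b in zip(e[::2],e[1::2]) if b-a>8]
    print("green",[runs(m) for m in g]);print("non-white",[runs(m) for m in o])
E
python3 - <<'E'
from h import *
angles(cv2.imread("pics/top0.png"),get_calibration("top"))
E
python3 -m inch '[[[-3.2,3.6,0],0,0],[[-3.2,3.6,0],0,0],[[-3.2,3.6,0],0,0],[[-3.2,3.6,0],0,0],[[-3.2,3.6,0],0,0],[[-3.2,3.6,0],0,0],[[-3.2,3.6,0],0,0],[[-3.2,3.6,0],0,0]]' 15
python3 -m inch '[[[-3.2,3.6,0],0,0],[[-3.2,3.6,0],0,0],[[-3.2,3.6,0],0,0],[[-3.2,3.6,0],0,0],[[-3.2,3.6,0],0,0],[[-3.2,3.6,0],0,0],[[-3.2,3.6,0],0,0],[[-3,3.3,0],0,0]]'
python3 -m inch '[[[0,0,0],-0.17,0],[[0,0,0],-0.17,0],[[0,0,0],-0.17,0],[[0,0,0],-0.17,0],[[0,0,0],-0.17,0],[[0,0,0],-0.15,0],[[0,0,0],0,0],[[0,0,0],0,0]]'
```

```text
green [[(np.float64(-177.0), np.float64(-157.5)), (np.float64(144.5), np.float64(163.5))], [(np.float64(-180.0), np.float64(-157.0)), (np.float64(144.5), np.float64(164.5)), (np.float64(175.5), np.float64(179.5))], [(np.float64(-180.0), np.float64(-158.0)), (np.float64(144.5), np.float64(179.5))]]
non-white [[(np.float64(-113.0), np.float64(-99.0)), (np.float64(51.0), np.float64(78.5))], [(np.float64(-114.5), np.float64(-97.0)), (np.float64(50.5), np.float64(76.5)), (np.float64(83.0), np.float64(95.5))], [(np.float64(50.5), np.float64(71.5)), (np.float64(82.5), np.float64(96.0))]]
clock: 1.1
ee_pos: [0.3416, -0.2486, 0.2474]
tool_rot: [-0.144, 0.99, 0.0, -0.0]
wrist_force: [2.1, 0.6, 0.5]
width: 0.0435
grasp_force: 0.0
clock: 2.1
ee_pos: [0.5039, 0.097, 0.2472]
tool_rot: [-0.144, 0.99, -0.0, -0.0]
wrist_force: [0.6, -0.8, -0.3]
width: 0.0438
grasp_force: 0.0
clock: 3.1
ee_pos: [0.5036, 0.0954, 0.2474]
tool_rot: [-0.6, 0.8, 0.0, -0.0]
wrist_force: [0.3, 0.5, -0.0]
width: 0.0436
grasp_force: 0.0
```

```bash
python3 -m inch '[[[-0.35,0,3.5],0,0],[[0,0,3.5],0,0],[[0,0,3.0],0,0],[[0,0,2.0],0,0],[[0,0,2.0],0,0],[[0,0,1.0],0,0],[[0,0,0],0,0],[[0,0,0],0,0]]' 15
python3 -m inch '[[[0,0,0],0,-0.4],[[0,0,0],0,-0.7],[[0,0,0],0,-0.9],[[0,0,0],0,-0.9],[[0,0,0],0,-0.9],[[0,0,0],0,-0.9]]' 15
python3 - <<'E'
from h import *
im,d=get_image("wrist");cv2.imwrite("pics/w1.png",im)
E
```

```text
clock: 4.1
ee_pos: [0.5053, 0.099, 0.0983]
tool_rot: [-0.601, 0.799, -0.0, 0.001]
wrist_force: [0.0, 0.1, 0.2]
width: 0.0434
grasp_force: 0.0
clock: 4.85
ee_pos: [0.5045, 0.0988, 0.0977]
tool_rot: [-0.601, 0.799, 0.0, -0.0]
wrist_force: [-2.1, 1.1, 3.4]
width: 0.0176
grasp_force: 15.0
```

View pics/w1.png

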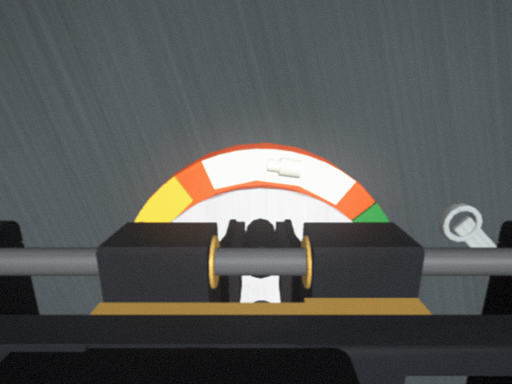

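The wrist view shows the knob held between the pads at about (260,235). I'll lead it round, turning the tool with it.

```bash
python3 -m inch '[[[-0.029,-0.579,0],-0.1,-0.9],[[-0.029,-0.579,0],-0.1,-0.9],[[-0.029,-0.579,0],-0.1,-0.9],[[-0.029,-0.579,0],-0.1,-0.9],[[-0.029,-0.579,0],-0.1,-0.9],[[-0.029,-0.579,0],-0.1,-0.9],[[-0.029,-0.579,0],-0.1,-0.9],[[-0.029,-0.579,0],-0.1,-0.9]]'
python3 -m inch '[[[-0.029,-0.579,0],-0.1,-0.9],[[-0.029,-0.579,0],-0.1,-0.9],[[-0.029,-0.579,0],-0.1,-0.9],[[-0.029,-0.579,0],-0.1,-0.9],[[-0.029,-0.579,0],-0.1,-0.9],[[-0.029,-0.579,0],-0.1,-0.9],[[-0.029,-0.579,0],-0.1,-0.9],[[-0.029,-0.579,0],-0.1,-0.9]]'
python3 -m inch '[[[-0.029,-0.579,0],-0.1,-0.9],[[-0.005,-0.244,0],-0.042,-0.9],[[0,0,0],0,-0.9],[[0,0,0],0,-0.9],[[0,0,0],0,-0.9],[[0,0,0],0,-0.9]]'
python3 - <<'E'
from h import *
p=get_obs()["ee_pos"][:2]-[.5198,.1547];print(p,np.hypot(*p),np.degrees(np.arctan2(p[1],p[0])))
E
```

```text
clock: 5.9
ee_pos: [0.5488, 0.1047, 0.0977]
tool_rot: [0.865, -0.501, -0.001, 0.0]
wrist_force: [-5.2, 3.5, 5.2]
width: 0.0173
grasp_force: 15.0
clock: 6.9
ee_pos: [0.5751, 0.1398, 0.0976]
tool_rot: [0.992, -0.125, -0.002, 0.001]
wrist_force: [-7.1, 0.7, 7.4]
width: 0.0174
grasp_force: 15.0
clock: 7.65
ee_pos: [0.5765, 0.1479, 0.0977]
tool_rot: [0.998, -0.055, -0.002, 0.001]
wrist_force: [-7.1, 1.8, 7.2]
width: 0.0173
grasp_force: 15.0
[ 0.05667719 -0.00679558] 0.057083134968792595 -6.837113961219911
```

Reached -6.8° against a -6.4° target. Release, rise, back off to clear the view, and check.

```bash
python3 -m inch '[[[0,0,0],0,-0.6],[[0,0,0],0,-0.3],[[0,0,0],0,0],[[0,0,0],0,0],[[0,0,-2],0,0],[[0,0,-4],0,0],[[0,0,-4],0,0],[[0,0,-5],0,0]]'
python3 -m inch '[[[3,0,-5],0,0],[[6,0,0],0,0],[[6,0,0],0,0],[[6,0,0],0,0],[[0,0,0],0,0],[[0,0,0],0,0]]'
python3 - <<'E'
from h import *
print(get_obs()["ee_pos"])
im,_=get_image("top");c=get_calibration("top");angles(im,c)
s,_=get_image("side")
a=ortho(im,c,.066,.5198,.1547)
cv2.imwrite("pics/o2.png",np.hstack([a,cv2.resize(im,(533,400))])[:, :800])
cv2.imwrite("pics/top2.png",im);cv2.imwrite("pics/side2.png",s)
E
```

```text
clock: 8.65
ee_pos: [0.5781, 0.1478, 0.2479]
tool_rot: [0.998, -0.055, -0.001, 0.0]
wrist_force: [0.8, -0.6, 1.2]
width: 0.0438
grasp_force: 0.0
clock: 9.4
ee_pos: [0.7872, 0.1246, 0.296]
tool_rot: [0.998, -0.056, -0.001, 0.001]
wrist_force: [-0.9, 0.6, 0.5]
width: 0.0433
grasp_force: 0.0
[0.78716926 0.12456955 0.29597554]
green [[(np.float64(-177.0), np.float64(-157.5)), (np.float64(144.5), np.float64(163.5))], [(np.float64(-180.0), np.float64(-157.5)), (np.float64(144.5), np.float64(164.5)), (np.float64(175.5), np.float64(179.5))], [(np.float64(-180.0), np.float64(-158.0)), (np.float64(144.5), np.float64(179.5))]]
non-white [[(np.float64(-180.0), np.float64(-163.5)), (np.float64(151.5), np.float64(179.5))], [(np.float64(-180.0), np.float64(-163.5)), (np.float64(-11.5), np.float64(6.0)), (np.float64(151.0), np.float64(179.5))], [(np.float64(-180.0), np.float64(-163.5)), (np.float64(-9.5), np.float64(10.0)), (np.float64(151.0), np.float64(179.5))]]
```

View pics/o2.png

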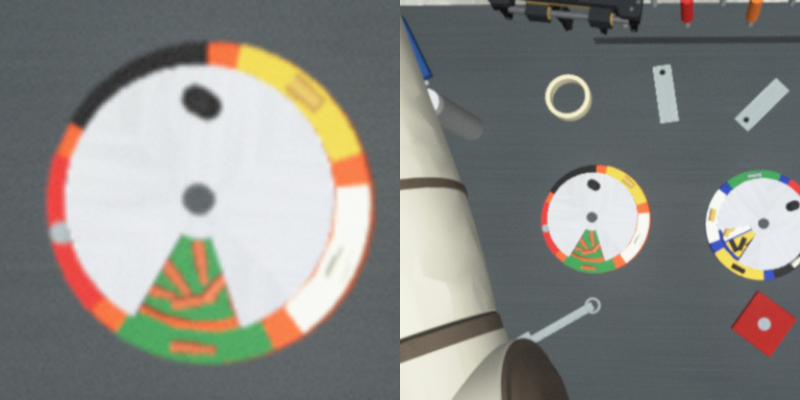

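The opening now spans 151° to 196.5°, with its middle at 173.8° against 173.5° for the green tab. Only green floor and copper tips show, at about (195,290). The blue cover looks unchanged and the arm is clear.

```bash
python3 -c "
from plant import *
print(job_done())"
```

```text
the job is handed in; nothing more can be done
None
```

The orange cover's opening now sits over the green-tabbed copper-tip compartment, within about 0.5° of centre with no neighbours showing; the blue cover was not touched, and the job is handed in at about 9.5 s.

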